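# Make up two gear-cutter kits

### The arm

A 6-joint arm with a two-finger parallel gripper is mounted at the origin on the work surface. World frame = base frame: x ahead of the robot, y to its left, z up, the work surface at z = 0. Lengths are in m, angles in rad, forces in N, time in s.
With the tool pointing down it reaches from about 0.375 to 0.9 m from the base axis. Payload 3.1 kg.
Tool frame: the origin (TCP) lies midway between the tips of the shut fingers; the grasp point (between the pads) lies robot.grip_point_offset behind it (robot.grip_point_offset is the distance from the TCP to the grasp point, in m); z points along the fingers, y is the direction in which the jaws open and shut (so a half turn about z gives the same grasp; the last joint's range is limited). The gripper opens to 87 mm and grips with 3 to 60 N. Pads are 19 mm wide; open, the fingers measure 117 mm over their backs; the gripper's body (75 mm by 190 mm) begins 51 mm behind the grasp point.
Start: joints at [1.139, 0.527, 1.433, -0, 1.181, -0.178], TCP at [0.156, 0.605, 0.223] pointing down, gripper open.
Joint ranges: [-3.08, 3.08], [-0.75, 2.2], [0.22, 2.44], [-1.43, 4.57], [0, 2.65], [-2.85, 2.85]. Speed limits (rad/s): [2.79, 2.79, 3.14, 3.14, 3.14, 3.14].

### API

Orientations are given as a unit quaternion [x, y, z, w].
In Python, from rig import robot, cams, hand_in gives the robot as it stands. The module is installed in compiled form; this text tells all that it offers.
- The arm moves only by the tool send_rows, never from a script. Its argument "steps" is one flat list of numbers, 5 for each row, row after row: the finger opening in m, from 0 to 0.087, then the shift along the tool's x, y, z in m, then the turn about the tool's z in rad. A call has 1 to 8 rows; each row is the pose to reach, as a shift and turn from the pose measured when the call began, along the tool's axes at that moment; what a row does not reach only later rows make up. A row lasts 1/8 s, in which the tool goes at most 62.5 mm and 10.7 degrees, less where a joint would pass 70% of its speed; a pose out of reach is approached as far as the arm can. A call with a gripper value outside its range is refused whole. The fingers move at their own pace and stop on an object; "force" is the grip in N (left out, the last holds). Time passes only in rows, so rows that repeat a pose let the fingers close. It gives the time, the measured TCP pose, the force and the opening at its end, in the units of the state.
- robot.get_obs(): the state, without advancing time (a new reading comes with each control period).
- cams.camera(name): name is "scene" or "top" or "wrist"; returns a dict with "color" (480x640x3 uint8, red, green, blue), "range_z" (480x640 float32, m along the optical axis (not along the pixel's ray), 0 where there is no reading), "intrinsics" (3x3 intrinsics, pixels), "extrinsics" (4x4, takes a point from camera to world coordinates). Camera axes: x right, y down, z forward; pixel columns grow to the right and rows downward; lengths in m; the calibration is good to about 2 mm. A picture is of the moment at which its call begins.
- hand_in(): hands the job in, once; it reports no verdict.
The state is a dict: "time": time; "q": joint angles; "joint_velocities": joint speeds; "joint_torque": joint torques, N m; "position": TCP position; "tool_rot": TCP orientation; "ft_force": force on the tool from outside, world axes, zero at the start; "moment": the same for the moment, N m; "grip_width": finger opening in m.
Only numpy, scipy, OpenCV 4.12 (cv2) and the standard library are available. Lean on these libraries where they do the work, as an engineer would, in place of code of your own. Each camera call takes 0.05 s, during which the arm holds its last target.

### The job

Make up two kits for the gear cutter. The round dish gets the large gear from the stock post and the smaller of the two loose gears; the oblong tray gets the spring clip and the plain bush. The clip locks the large gear, so pull it sideways out of the post's pin before you lift the gear; set everything on the floor of its container, side by side, the clip flat, the gears and the bush the same way up as you found them, and leave the other gear and the nut where they are.

Things in the scene. Friction and masses are not known exactly. Their poses are not given: they have to be found in the camera images.
- dish: Round shallow grey-painted parts dish, fixed to the bench: 180 mm across the rim, 162 mm across its flat floor (the wall flares a little), 16 mm high, floor 4 mm thick. Origin: centre of its underside, on the bench.
- tray: Oblong shallow grey-painted tray with square corners, fixed to the bench: 120 mm along its x, 180 mm along its y, 16 mm high, walls and floor 4 mm thick (inside 112 x 172 mm). Origin: centre of its underside.
- post: Fixed stock post: round foot 72 mm across, 8 mm thick; seat 34 mm across up to 22 mm height; above it an upright steel pin 20 mm thick, top at 64 mm. A hole 8 mm square runs through the pin along x from 42 to 50 mm height; the clip sits in it, its loop standing out on the -x side, to which it is drawn out. Origin: centre of the underside, z up along the pin.
- gear: Large spur gear, steel, 58 mm over the teeth, 14 mm thick, bore 25 mm. At the start it lies flat on the post's seat (underside at 22 mm) with the pin through its bore, held down by the clip above it. Origin: centre of its underside, z up.
- clip: Rigid R-clip of 5 mm round steel wire, lying level, 85 mm long. Origin: wire centre of its straight leg, on the pin's axis at the start, 44.5 mm up. Straight leg along x to +20 mm; oblong loop at x -34 to -60, y -14 to +14 mm (wire centres; 33 mm wide outside), straight sides x -38 to -54 to pinch; bent leg at y +14 beside the pin. Tail-heavy. Only rests in the hole: drawn 45 mm along its -x it is free.
- pinion: Smallest gear of the stock: loose steel pinion standing on the bench, 34 mm over the teeth, 20 mm high, bore 12 mm. Origin: centre of its underside, z up.
- midgear: The other loose gear on the bench, mid-sized: steel, 48 mm over the teeth, 16 mm high, bore 16 mm. Not wanted in a kit. Origin: centre of its underside.
- bush: Plain round steel bush (a smooth thick-walled tube) standing on end on the bench: 30 mm across, 36 mm high, bore 18 mm. Origin: centre of its underside, z up.
- nut: Hexagon steel nut lying on the bench, 36 mm across flats, 18 mm high. Not wanted in a kit. Origin: centre of its underside.
There are look-alikes about, which are no part of the job. What is shaped like the pinion but green or pink is not meant.

How it is judged:
On the way:
1. the clip is drawn out of the pin while the large gear still sits on the post (horizontal distance between clip and post above 0.032 m and z of gear in the frame of post below 0.03 m and horizontal distance between gear and post below 0.008 m), for 0.1 s.
At the end, for the whole second after the job is handed in: Large gear (centre within 62 mm of the dish's) and pinion (74 mm) on the round dish's floor; bush (within 45 mm in x, 75 mm in y of the centre) and clip on the oblong tray's floor; heights within 6 to 8 mm, flat or upright to 0.12 rad, at rest; mid-sized gear and nut moved under 30 mm (horizontal distance between gear and dish below 0.062 m and z of each of gear, pinion in the frame of dish below 0.01 m and angle between each of gear, pinion, bush's own z axis and vertical below 0.12 rad and horizontal distance between pinion and dish below 0.074 m and x of bush in the frame of tray between -0.045 and 0.045 m and y of bush in the frame of tray between -0.075 and 0.075 m and z of bush in the frame of tray below 0.01 m and x of clip in the frame of tray between -0.056 and 0.056 m and y of clip in the frame of tray between -0.086 and 0.086 m and z of clip in the frame of tray below 0.012 m and angle between the z axis of clip and the z axis of tray, either way round below 0.12 rad and linear speed of each of gear, pinion, bush, clip below 0.03 m/s and distance of each of midgear, nut from where it was at the start of the episode below 0.03 m); the robot touches nothing.
It fails at once if the mid-sized gear is pushed more than 30 mm from its place (distance of midgear from where it was at the start of the episode above 0.03 m).
It fails at once if the nut is pushed more than 30 mm from its place (distance of nut from where it was at the start of the episode above 0.03 m).
It also fails if it takes over 93 s, if anything falls off the work surface, if the arm or the gripper's body presses on something with over 40 N, if the wrist force passes 120 N, or if a joint passes its speed limit or range.

## Working session

There is one attempt and no reset: what is moved stays moved. The work goes in short steps, Python scripts to look and compute and a tool call to move; the robot and the scene stay as the last step left them, time stands still between calls to the robot, and variables do not carry over. Pictures are saved under pics/ and viewed, and the job is handed in when it is done.

Besides the shell and the picture viewer there is one more tool, called after "Request:" by a JSON object that holds its "api" and its "payload", one argument or row to a line. send_rows: Moves the arm, as the interface text tells. Its arguments: {"type":"object","properties":{"steps":{"type":"array","items":{"type":"number"}},"force":{"type":"number"}},"required":["steps"]}

```bash
ls; mkdir -p pics
python3 - <<'E'
from rig import robot,cams
import cv2,numpy as np
o=robot.get_obs();print(o, robot.grip_point_offset)
for n in("scene","top","wrist"):
    c=cams.camera(n);cv2.imwrite(f"pics/{n}0.png",c["color"][:,:,::-1]);np.savez(f"{n}0.npz",**c)
    print(n,c["intrinsics"].round(1).tolist(),c["extrinsics"].round(3).tolist())
E
```

```text
pics
{'time': 0.0, 'q': array([ 1.13947521e+00,  5.28461250e-01,  1.43390520e+00, -6.12053345e-05,
        1.18137705e+00, -1.78517873e-01]), 'joint_velocities': array([-0.0017161 ,  0.00046577, -0.00013351,  0.00031482, -0.00101125,
       -0.00029293]), 'joint_torque': array([-4.05590499e-04, -4.40044641e+01, -1.76587307e+01,  6.31407439e-02,
        5.83623501e-02, -1.68936181e-04]), 'position': array([0.15601257, 0.60445849, 0.22157373]), 'tool_rot': array([ 1.26053668e-01,  9.92022840e-01, -1.03431273e-03, -2.95866701e-04]), 'ft_force': array([-0.35593243, -0.52941878, -0.78520271]), 'moment': array([-0.01655141, -0.04281326,  0.02261752]), 'grip_width': 0.08737647560473515} 0.0187
scene [[547.2, 0.0, 325.8], [0.0, 547.2, 239.6], [0.0, 0.0, 1.0]] [[0.648, 0.655, -0.389, 0.918], [0.762, -0.555, 0.335, -0.327], [0.003, -0.513, -0.858, 0.885], [0.0, 0.0, 0.0, 1.0]]
top [[505.9, 0.0, 325.2], [0.0, 505.9, 236.9], [0.0, 0.0, 1.0]] [[-0.011, -0.996, 0.087, 0.444], [-0.999, 0.014, 0.033, -0.014], [-0.034, -0.086, -0.996, 1.051], [0.0, 0.0, 0.0, 1.0]]
wrist [[378.1, 0.0, 323.1], [0.0, 378.1, 236.5], [0.0, 0.0, 1.0]] [[0.249, 0.924, 0.289, 0.078], [0.968, -0.238, -0.076, 0.625], [-0.002, 0.299, -0.954, 0.385], [0.0, 0.0, 0.0, 1.0]]
```

View pics/scene0.png

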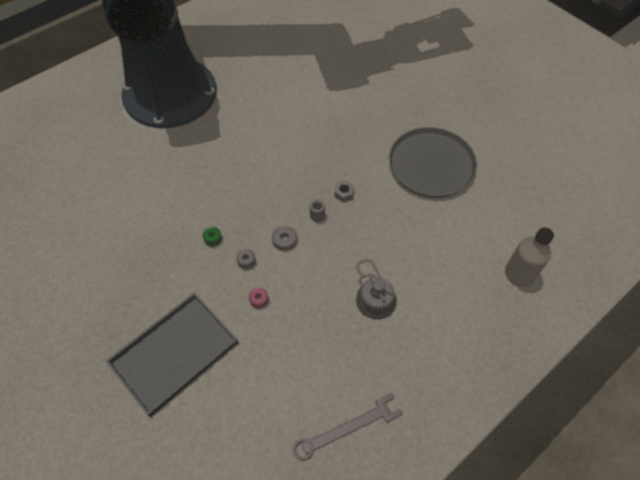

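View pics/top0.png

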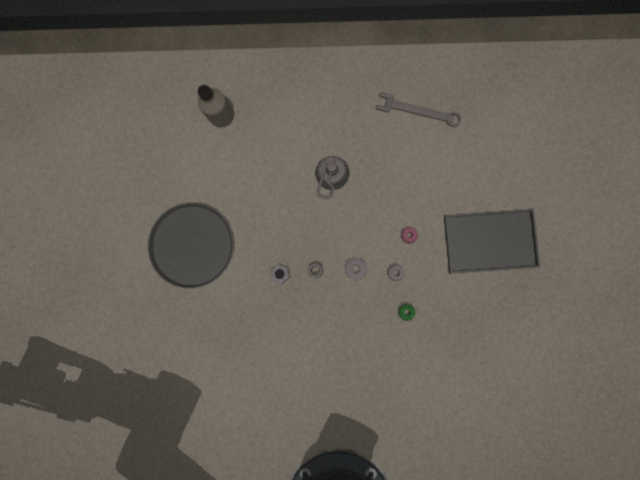

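View pics/wrist0.png

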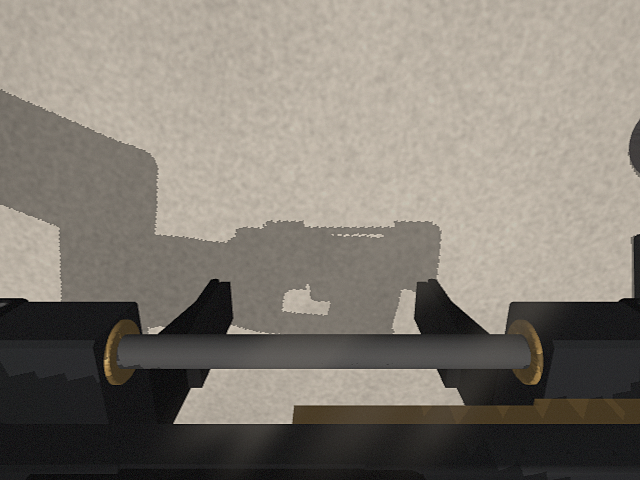

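The top view shows the dish at (191,245), the tray at (491,241), the nut at (281,273), the bush at (315,270), the midgear at (356,268), the pinion at (395,272) and the post with the clip at (332,172). The wrist view shows only bench. Next I'll zoom in and measure.

```bash
cat > h.py <<'E'
import numpy as np,cv2
def ray(c,uv,z):
    K=c["intrinsics"];T=c["extrinsics"]
    d=T[:3,:3]@np.linalg.inv(K)@np.array([uv[0],uv[1],1.]);o=T[:3,3]
    return (o+d*(z-o[2])/d[2])
def cloud(c):
    K=c["intrinsics"];T=c["extrinsics"];Z=c["range_z"]
    v,u=np.mgrid[:480,:640]
    P=np.stack([(u-K[0,2])/K[0,0]*Z,(v-K[1,2])/K[1,1]*Z,Z],-1)
    return P@T[:3,:3].T+T[:3,3]
def proj(c,p):
    T=c["extrinsics"];q=T[:3,:3].T@(np.asarray(p)-T[:3,3]);q=c["intrinsics"]@q;return q[:2]/q[2]
E
python3 - <<'E'
from h import *
t=np.load("top0.npz");s=np.load("scene0.npz")
for n,c in(("top",t),("scene",s)):
    P=cloud(c);ok=c["range_z"]>0
    H=np.where(ok,P[...,2],0)
    print(n,"bench z",np.median(H[200:320,250:440]))
    m=((H>0.009)&(H<0.12)&(P[...,0]>0.25)).astype(np.uint8)
    k,l,st,ce=cv2.connectedComponentsWithStats(m)
    for i in range(1,k):
        if st[i,4]>25:
            q=P[l==i];zz=np.percentile(q[:,2],95);top=q[q[:,2]>zz-.006]
            mid=(top.min(0)+top.max(0))/2
            print(ce[i].round(1),st[i,4],"ztop %.3f"%zz,"med",np.median(top,0).round(4)[:2],"mid",mid.round(4)[:2],"ext",np.ptp(q,axis=0).round(3))
a=cv2.resize(t["color"][130:310,240:440],None,fx=4,fy=4,interpolation=cv2.INTER_CUBIC)
b=cv2.resize(s["color"][160:360,190:430],None,fx=3.3,fy=3,interpolation=cv2.INTER_CUBIC)
f=lambda a:np.clip(a[:,:,::-1].astype(float)*1.7,0,255).astype(np.uint8)
cv2.imwrite("pics/topz.png",f(a[:600]));cv2.imwrite("pics/scz.png",f(b))
E
```

```text
top bench z 0.0012985330231632952
[217.1 108.5] 863 ztop 0.111 med [0.7921 0.2328] mid [0.8001 0.2393] ext [0.053 0.056 0.109]
[390.4 100.2] 42 ztop 0.012 med [ 0.8198 -0.1193] mid [ 0.8224 -0.1223] ext [0.026 0.027 0.004]
[447.4 116.6] 30 ztop 0.011 med [ 0.7827 -0.2375] mid [ 0.783  -0.2384] ext [0.017 0.019 0.003]
[331.2 173.2] 849 ztop 0.065 med [0.6705 0.0037] mid [0.6702 0.0046] ext [0.092 0.067 0.06 ]
[183.1 243. ] 779 ztop 0.019 med [0.5243 0.3204] mid [0.5228 0.2997] ext [0.177 0.179 0.014]
[494.2 239.5] 747 ztop 0.020 med [ 0.5239 -0.324 ] mid [ 0.5231 -0.3196] ext [0.13  0.187 0.013]
[409.6 234.3] 188 ztop 0.024 med [ 0.5369 -0.1524] mid [ 0.5371 -0.1522] ext [0.033 0.033 0.016]
[355.9 268.1] 339 ztop 0.020 med [ 0.4693 -0.0418] mid [ 0.4695 -0.0418] ext [0.045 0.045 0.013]
[315.  269.8] 119 ztop 0.040 med [0.4661 0.0409] mid [0.466  0.0407] ext [0.028 0.028 0.033]
[279.9 273.2] 278 ztop 0.022 med [0.461  0.1135] mid [0.4601 0.1134] ext [0.039 0.037 0.015]
[396.2 272.1] 181 ztop 0.024 med [ 0.4605 -0.1242] mid [ 0.4603 -0.1224] ext [0.032 0.032 0.017]
[406.9 311.8] 195 zto
[... 459 characters left out ...]
1] ext [0.031 0.03  0.03 ]
[283.8 236.6] 429 ztop 0.019 med [ 0.4671 -0.042 ] mid [ 0.4674 -0.0414] ext [0.05  0.049 0.012]
[211.3 235.1] 258 ztop 0.022 med [ 0.3794 -0.1434] mid [ 0.3792 -0.1435] ext [0.035 0.034 0.015]
[527.1 261.1] 1479 ztop 0.111 med [0.8013 0.2304] mid [0.7986 0.2354] ext [0.056 0.05  0.111]
[245.2 257.5] 267 ztop 0.022 med [ 0.4585 -0.1232] mid [ 0.4585 -0.1234] ext [0.034 0.034 0.015]
[375.2 290.2] 1124 ztop 0.063 med [0.6694 0.0034] mid [0.6691 0.004 ] ext [0.097 0.065 0.058]
[257.8 296.6] 284 ztop 0.022 med [ 0.5362 -0.1521] mid [ 0.5349 -0.1526] ext [0.035 0.033 0.015]
[170.3 352.8] 1273 ztop 0.018 med [ 0.5259 -0.3242] mid [ 0.521  -0.3188] ext [0.131 0.186 0.012]
```

```bash
ls pics
```

```text
scene0.png
scz.png
top0.png
topz.png
wrist0.png
```

View pics/topz.png

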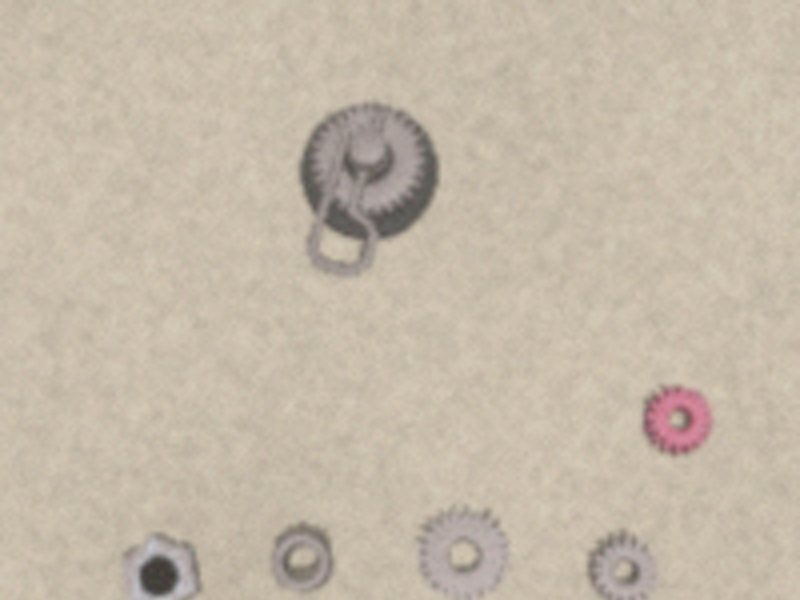

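View pics/scz.png

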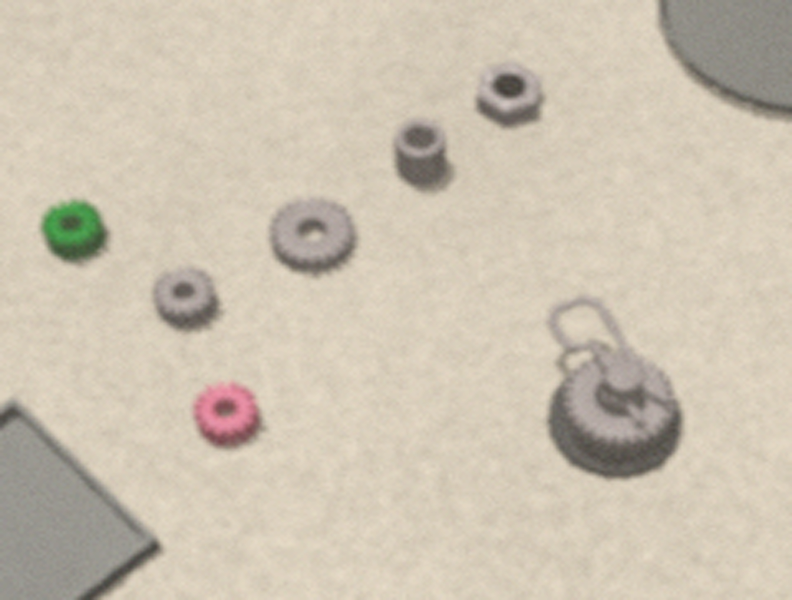

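Run:
```python
from h import *
for n in("top","scene"):
    c=np.load(n+"0.npz");P=cloud(c)
    q=P[(P[...,2]>.037)&(P[...,2]<.0535)&(np.abs(P[...,0]-.64)<.09)&(np.abs(P[...,1])<.06)]
    far=q[np.hypot(q[:,0]-.67,q[:,1]-.0035)>.02]
    pin=P[(P[...,2]>.058)&(np.abs(P[...,0]-.67)<.03)&(np.abs(P[...,1])<.03)]
    print(n,"pin",(pin.min(0)+pin.max(0))/2,pin.mean(0),len(pin))
    r=cv2.minAreaRect((far[:,:2]*1000).astype(np.float32));print(r,len(far))
    lo=far[far[:,0]<.655]
    r=cv2.minAreaRect((lo[:,:2]*1000).astype(np.float32));print("loop",r,np.median(lo[:,2]))
    print((lo[np.argsort(lo[:,0])][:8]).round(4))
    # tray
    m=(P[...,2]>.012)&(P[...,2]<.03)&(P[...,1]<-.2)&(P[...,0]<.62)
    r=cv2.minAreaRect((P[m][:,:2]*1000).astype(np.float32));print("tray",r)
```

```text
top pin [0.6701967  0.00463707 0.0644591 ] [0.67014918 0.00445581 0.06474045] 80
((654.2119750976562, 9.481674194335938), (54.14897537231445, 90.13851165771484), 71.90746307373047) 265
loop ((635.2718505859375, 11.3353271484375), (39.688392639160156, 53.38740539550781), 69.53631591796875) 0.047229991850983644
[[0.6093 0.0167 0.0493]
 [0.6096 0.0147 0.0471]
 [0.6098 0.0128 0.0456]
 [0.611  0.0126 0.0505]
 [0.6113 0.0227 0.0497]
 [0.6115 0.0187 0.0484]
 [0.6115 0.0087 0.0471]
 [0.6116 0.0167 0.0476]]
tray ((522.4545288085938, -318.79107666015625), (120.29804992675781, 181.84878540039062), 3.346524715423584)
scene pin [0.66908651 0.00396121 0.06317191] [0.66948389 0.00380154 0.06348158] 104
((653.1478881835938, 10.818347930908203), (54.04387283325195, 91.65821838378906), 74.3512954711914) 273
loop ((633.756103515625, 11.101251602172852), (40.54429626464844, 54.73582458496094), 70.223388671875) 0.04628044922396479
[[0.6069 0.0158 0.0455]
 [0.6081 0.0122 0.0477]
 [0.6082 0.017  0.0458]
 [0.6086 0.0214 0.0449]
 [0.6094 0.0159 0.0452]
 [0.6095 0.0087 0.0466]
 [0.6097 0.0108 0.0479]
 [0.6097 0.013  0.049 ]]
tray ((520.3782348632812, -318.5784912109375), (122.45746612548828, 180.16383361816406), 3.3686583042144775)
```

```bash
cat > go.py <<'E'
import sys,numpy as np
from rig import robot
from scipy.spatial.transform import Rotation as R
# usage: go.py x y z jawangle_deg  -> tool-axis shift and turn
o=robot.get_obs();r=R.from_quat(o["tool_rot"]).as_matrix()
ja=np.degrees(np.arctan2(r[1,1],r[0,1]))
print("t %.2f pos"%o["time"],o["position"].round(4),"jaw %.1f"%ja,"w %.4f"%o["grip_width"],"F",o["ft_force"].round(1),"tilt",r[:,2].round(3))
if len(sys.argv)>3:
    for i in range(1,len(sys.argv),4):
        t=np.array([float(v) for v in sys.argv[i:i+4]])
        d=r.T@(t[:3]-o["position"]);turn=-np.radians((t[3]-ja+90)%180-90)
        print("shift",d.round(4),"turn %.3f"%turn)
E
python3 go.py 0.6243 0.0125 0.11 79.4 0.6243 0.0125 0.2 79.4
```

```text
t 0.15 pos [0.1561 0.6046 0.2218] jaw 75.5 w 0.0870 F [ 0.8  0.4 -0.2] tilt [-0.001 -0.002 -1.   ]
shift [-0.6015 -0.456   0.1124] turn -0.068
shift [-0.6015 -0.4562  0.0224] turn -0.068
```

Request:
{"api": "send_rows", "payload": {
  "steps": [0.06,-0.045,-0.035,0,0,0.06,-0.09,-0.07,0,0,0.06,-0.135,-0.1,0,0,0.06,-0.18,-0.135,0,0,0.06,-0.225,-0.17,0,0,0.06,-0.27,-0.205,0.01,-0.02,0.06,-0.315,-0.24,0.01,-0.04,0.06,-0.36,-0.275,0.01,-0.068]
}}

```text
time: 1.15
position: [0.4366, 0.2467, 0.212]
tool_rot: [0.092, 0.996, -0.001, -0.0]
ft_force: [1.2, 0.9, 0.2]
grip_width: 0.0605
```

```bash
python3 go.py 0.6243 0.0125 0.11 79.4
```

```text
t 1.15 pos [0.4366 0.2467 0.212 ] jaw 79.5 w 0.0605 F [1.2 0.9 0.2] tilt [-0.001 -0.001 -1.   ]
shift [-0.2274 -0.1957  0.1021] turn 0.001
```

Request:
{"api": "send_rows", "payload": {
  "steps": [0.06,-0.045,-0.04,0.01,0,0.06,-0.09,-0.08,0.03,0,0.06,-0.135,-0.12,0.05,0,0.06,-0.18,-0.16,0.07,0,0.06,-0.21,-0.185,0.09,0,0.06,-0.227,-0.196,0.1,0,0.06,-0.227,-0.196,0.1,0]
}}

```text
time: 2.02
position: [0.6237, 0.0121, 0.1112]
tool_rot: [0.093, 0.996, -0.001, -0.001]
ft_force: [-0.1, 0.1, 0.7]
grip_width: 0.0596
```

```bash
python3 - <<'E'
from rig import cams
import cv2,numpy as np
from h import *
c=cams.camera("wrist");np.savez("w1.npz",**c);cv2.imwrite("pics/w1.png",np.clip(c["color"][:,:,::-1]*1.5,0,255).astype(np.uint8))
print(c["extrinsics"].round(3))
E
python3 go.py 0.6243 0.0125 0.0385 79.4
```

```text
[[ 0.184  0.939  0.291  0.545]
 [ 0.983 -0.175 -0.056  0.027]
 [-0.001  0.296 -0.955  0.275]
 [ 0.     0.     0.     1.   ]]
t 2.08 pos [0.623  0.0132 0.1119] jaw 79.5 w 0.0601 F [-0.4  0.1 -0.6] tilt [-0.003 -0.001 -1.   ]
shift [-0.0016 -0.0004  0.0734] turn 0.001
```

View pics/w1.png

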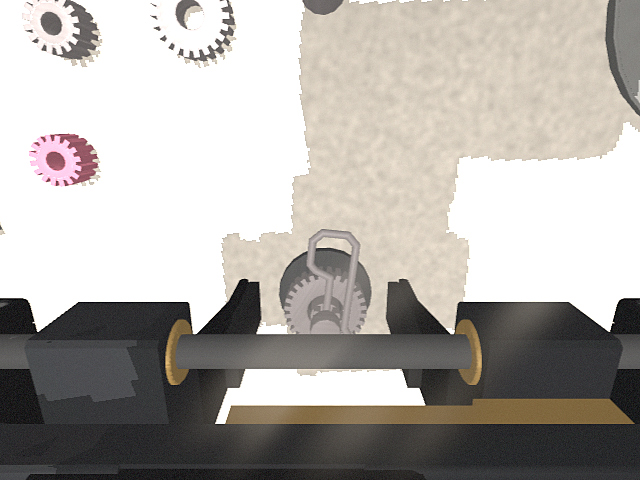

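The wrist view shows the clip loop at about (335,255), with its end at v≈232 and its sides at u≈310 and 358. The pin top is at (325,325). I'll cast these onto z=0.0445.

Run:
```python
from h import *
c=np.load("w1.npz");P=cloud(c)
m=(P[...,2]>.040)&(P[...,2]<.053)&(np.hypot(P[...,0]-.625,P[...,1]-.0125)<.045)
v,u=np.where(m);print(len(v),v.min(),v.max(),u.min(),u.max(), np.median(P[m][:,2]))
uv=np.stack([u,v],1)
W=np.array([ray(c,p,.0445)[:2] for p in uv])
pin=np.array([.6695,.004])
W0=W[W[:,0]<.636]
end=W0[W0[:,0]<W0[:,0].min()+.004].mean(0);print("end",W0[:,0].min(),end)
# sides: per row centre of outer edges
L=[]
for vv in range(v.min()+8,v.min()+30,3):
    uu=u[v==vv]
    a=ray(c,(uu.min()-.5,vv),.0445);b=ray(c,(uu.max()+.5,vv),.0445);L.append((a+b)/2);print(vv,uu.min(),uu.max(),((a+b)/2).round(4)[:2],np.linalg.norm(a-b).round(4))
L=np.array(L)
x,y=L[:,0],L[:,1];k=np.polyfit(x,y,1);print("yaw",np.degrees(np.arctan(k[0])))
g=c["color"][215:345,260:400]
cv2.imwrite("pics/w1z.png",cv2.resize(np.clip(g[:,:,::-1]*0.9,0,255).astype(np.uint8),None,fx=4.5,fy=4.5,interpolation=cv2.INTER_CUBIC))
```

```text
1726 229 316 307 360 0.047695920311795176
end 0.6098157624877597 [0.61234297 0.01608955]
237 311 354 [0.6163 0.0196] 0.0281
240 309 357 [0.6183 0.0196] 0.0313
243 309 359 [0.6204 0.0198] 0.0327
246 308 359 [0.6223 0.0192] 0.0334
249 308 359 [0.6244 0.0188] 0.0335
252 308 359 [0.6264 0.0184] 0.0336
255 308 358 [0.6283 0.0178] 0.033
258 307 358 [0.6303 0.0171] 0.0338
yaw -10.441289963834942
```

View pics/w1z.png

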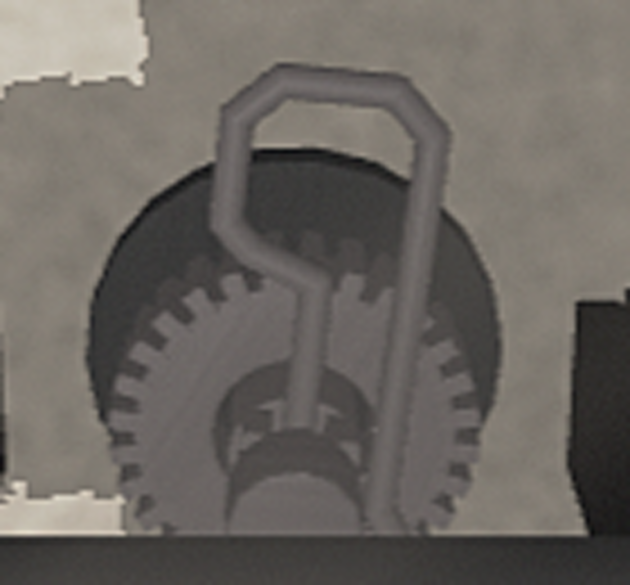

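Run:
```python
from h import *
c=np.load("w1.npz")
z=lambda a,b:(260+a/4.5,215+b/4.5)
A=ray(c,z(437,150),.0445);B=ray(c,z(385,500),.0445);print("long side",A[:2].round(4),B[:2].round(4),np.degrees(np.arctan2(*(B-A)[[1,0]])))
A2=ray(c,z(237,130),.0445);B2=ray(c,z(226,210),.0445);print("short",A2[:2].round(4),B2[:2].round(4),np.degrees(np.arctan2(*(B2-A2)[[1,0]])))
C=ray(c,z(312,300),.0445);D=ray(c,z(302,400),.0445);print("leg",C[:2].round(4),D[:2].round(4),np.degrees(np.arctan2(*(D-C)[[1,0]])))
print("pin",ray(c,(326,330),.064).round(4))
# pink & shaft gear centre
P=cloud(c);hsv=cv2.cvtColor(c["color"],cv2.COLOR_RGB2HSV)
m=(P[...,2]>.017)&(P[...,2]<.03)&(np.hypot(P[...,0]-.536,P[...,1]+.152)<.03);q=P[m];print("pink",((q.min(0)+q.max(0))/2).round(4))
m=(P[...,2]>.03)&(P[...,2]<.04)&(np.hypot(P[...,0]-.67,P[...,1])<.05);q=P[m];print("gear y",q[:,1].min(),q[:,1].max(),q.min(0),q[:,2].mean())
for n in("top","scene"):
    d=np.load(n+"0.npz");T=cloud(d)
    for p in ("w",):
        m=(T[...,2]>.040)&(T[...,2]<.053)&(np.abs(T[...,0]-.623)<.011)&(np.abs(T[...,1]-.015)<.03);q=T[m][:,:2]
        for cut in (1,):
            hi=q[q[:,1]>.016];lo=q[q[:,1]<=.016];print(n,len(hi),len(lo),hi.mean(0).round(4),lo.mean(0).round(4),np.degrees(np.arctan(np.polyfit(hi[:,0],hi[:,1],1)[0])),np.degrees(np.arctan(np.polyfit(lo[:,0],lo[:,1],1)[0])))
    m=(T[...,2]>.028)&(T[...,2]<.042)&(np.hypot(T[...,0]-.67,T[...,1])<.045);q=T[m];print(n,"gear",((q.min(0)+q.max(0))/2).round(4))
```

```text
long side [0.6267 0.0338] [0.6812 0.0171] -17.077787924080962
short [0.6185 0.0063] [0.6302 0.0024] -18.480634658124774
leg [0.6464 0.0121] [0.6622 0.0077] -15.560271811957486
pin [0.6701 0.0053 0.064 ]
pink [ 0.538  -0.1521  0.0204]
gear y -0.024148671849556012 0.033665467983686394 [ 0.64252729 -0.02414867  0.03000302] 0.036552515013345215
top 34 33 [0.6209 0.0291] [0.6222 0.0057] 23.864743101933687 -21.136011067119718
top gear [0.6713 0.0044 0.0349]
scene 46 41 [0.6205 0.0293] [0.6231 0.0041] 16.567001936173465 -13.331354566910859
scene gear [0.6656 0.0046 0.035 ]
```

```bash
python3 go.py 0.6254 0.0177 0.038 73.5
```

```text
t 2.08 pos [0.623  0.0132 0.1119] jaw 79.5 w 0.0601 F [-0.4  0.1 -0.6] tilt [-0.003 -0.001 -1.   ]
shift [-0.0018  0.005   0.0739] turn 0.104
```

Request:
{"api": "send_rows", "payload": {
  "steps": [0.06,-0.002,0.005,0.01,0.05,0.06,-0.002,0.005,0.02,0.104,0.06,-0.002,0.005,0.035,0.104,0.06,-0.002,0.005,0.05,0.104,0.06,-0.002,0.005,0.062,0.104,0.06,-0.002,0.005,0.07,0.104,0.06,-0.002,0.005,0.074,0.104,0.06,-0.002,0.005,0.074,0.104]
}}

```text
time: 3.08
position: [0.6256, 0.0176, 0.0376]
tool_rot: [0.144, 0.99, -0.001, -0.002]
ft_force: [0.7, 0.5, 0.3]
grip_width: 0.0599
```

```bash
python3 go.py 0.6254 0.0177 0.038 73.5
python3 - <<'E'
from rig import cams
import cv2,numpy as np
c=cams.camera("wrist");np.savez("w2.npz",**c);cv2.imwrite("pics/w2.png",cv2.resize(np.clip(c["color"][150:430,150:490,::-1]*1.,0,255).astype(np.uint8),None,fx=2.1,fy=2.1))
E
```

```text
t 3.08 pos [0.6256 0.0176 0.0376] jaw 73.5 w 0.0599 F [0.7 0.5 0.3] tilt [-0.003 -0.001 -1.   ]
shift [ 0.0003  0.0001 -0.0004] turn -0.000
```

View pics/w2.png

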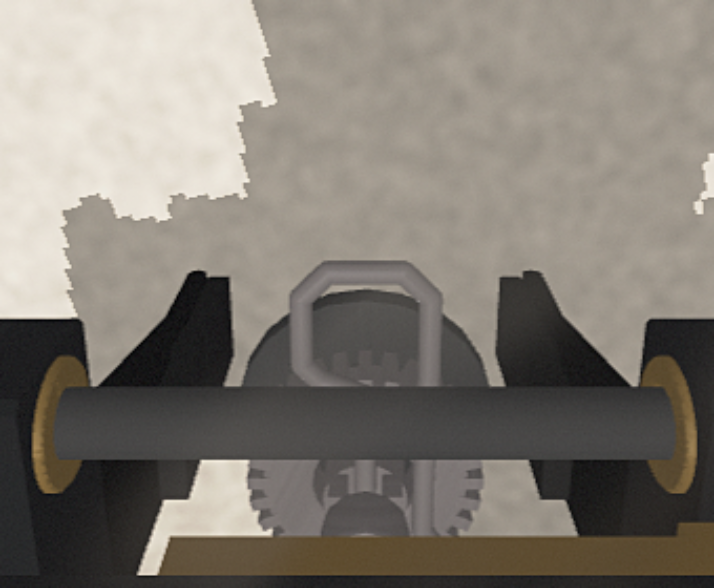

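The loop is now square and centred between the pads (view columns 292–440), with its straight sides at pad level. Closing.

Request:
{"api": "send_rows", "payload": {
  "steps": [0.03,0,0,0,0,0.025,0,0,0,0,0.025,0,0,0,0,0.025,0,0,0,0,0.025,0,0,0,0],
  "force": 25
}}

```text
time: 3.75
position: [0.6259, 0.0176, 0.038]
tool_rot: [0.144, 0.99, -0.001, -0.001]
ft_force: [-0.1, 0.1, 0.4]
grip_width: 0.032
```

Request:
{"api": "send_rows", "payload": {
  "steps": [0.025,0.006,0,0,0,0.025,0.014,0,0,0,0.025,0.022,0,0,0,0.025,0.03,0,0,0,0.025,0.038,0,0,0,0.025,0.046,0,0,0,0.025,0.054,0,0,0,0.025,0.062,0,0,0]
}}

```text
time: 4.75
position: [0.566, 0.0353, 0.0381]
tool_rot: [0.144, 0.99, -0.0, -0.001]
ft_force: [0.9, 1.3, -1.4]
grip_width: 0.032
```

Request:
{"api": "send_rows", "payload": {
  "steps": [0.025,0.006,0,0,0,0.025,0.006,0,0,0]
}}

```text
time: 5.0
position: [0.5595, 0.0372, 0.0381]
tool_rot: [0.144, 0.99, -0.001, -0.001]
ft_force: [0.3, -0.6, -0.5]
grip_width: 0.0323
```

```bash
python3 go.py
python3 - <<'E'
from rig import cams
import cv2,numpy as np
c=cams.camera("wrist");np.savez("w3.npz",**c);cv2.imwrite("pics/w3.png",cv2.resize(np.clip(c["color"][150:430,150:490,::-1]*1.,0,255).astype(np.uint8),None,fx=2.1,fy=2.1))
c=cams.camera("scene");np.savez("s3.npz",**c);cv2.imwrite("pics/s3.png",cv2.resize(np.clip(c["color"][200:340,280:440,::-1]*1.5,0,255).astype(np.uint8),None,fx=4,fy=4))
E
```

```text
t 5.00 pos [0.5595 0.0372 0.0381] jaw 73.5 w 0.0323 F [ 0.3 -0.6 -0.5] tilt [-0.003 -0.001 -1.   ]
```

View pics/w3.png

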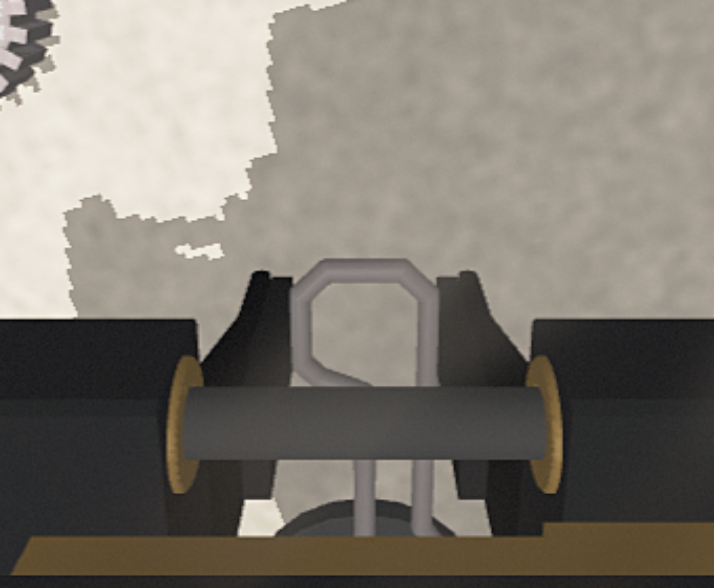

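View pics/s3.png

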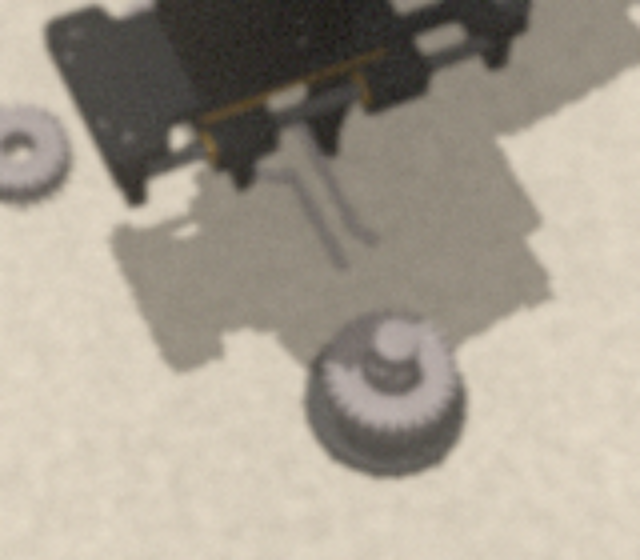

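The clip is out and held level: the scene view shows both legs free of the pin, and the gear still seated on the post at (390,375). Next, lift it and carry it to the tray.

Request:
{"api": "send_rows", "payload": {
  "steps": [0.025,0,0,-0.02,0,0.025,0,0,-0.05,0,0.025,0,0,-0.08,0,0.025,0,0,-0.08,0]
}}

```text
time: 5.6
position: [0.563, 0.0367, 0.1205]
tool_rot: [0.144, 0.99, -0.0, 0.002]
ft_force: [0.3, -0.4, -0.9]
grip_width: 0.0322
```

```bash
python3 go.py .4934 -.2823 .118 93.4
```

```text
t 5.60 pos [0.563  0.0367 0.1205] jaw 73.5 w 0.0322 F [ 0.3 -0.4 -0.9] tilt [ 0.005 -0.002 -1.   ]
shift [-0.0239 -0.3256  0.0027] turn -0.348
```

Request:
{"api": "send_rows", "payload": {
  "steps": [0.025,-0.002,-0.03,0,-0.04,0.025,-0.006,-0.08,0,-0.09,0.025,-0.01,-0.13,0,-0.14,0.025,-0.013,-0.18,0,-0.19,0.025,-0.017,-0.23,0,-0.25,0.025,-0.02,-0.28,0,-0.3,0.025,-0.024,-0.315,0,-0.348,0.025,-0.024,-0.326,0,-0.348]
}}

```text
time: 6.6
position: [0.4928, -0.2848, 0.1197]
tool_rot: [-0.028, 1.0, -0.001, 0.002]
ft_force: [0.5, 0.3, -0.7]
grip_width: 0.0321
```

Request:
{"api": "send_rows", "payload": {
  "steps": [0.025,0,0,0,0]
}}

```text
time: 6.72
position: [0.4923, -0.2844, 0.1189]
tool_rot: [-0.027, 1.0, 0.0, 0.002]
ft_force: [0.3, 1.1, 1.0]
grip_width: 0.0317
```

```bash
python3 - <<'E'
from rig import cams
import cv2,numpy as np
c=cams.camera("wrist");np.savez("w4.npz",**c);cv2.imwrite("pics/w4.png",np.clip(c["color"][:,:,::-1]*1.,0,255).astype(np.uint8))
c=cams.camera("top");cv2.imwrite("pics/t4.png",cv2.resize(np.clip(c["color"][180:310,380:580,::-1]*1.5,0,255).astype(np.uint8),None,fx=4,fy=4))
E
python3 go.py .4934 -.2823 .006 93.4
```

```text
t 6.83 pos [ 0.4925 -0.2833  0.119 ] jaw 93.2 w 0.0319 F [0.7 0.9 0.5] tilt [ 0.003  0.    -1.   ]
shift [-0.0006  0.0009  0.113 ] turn -0.003
```

View pics/w4.png

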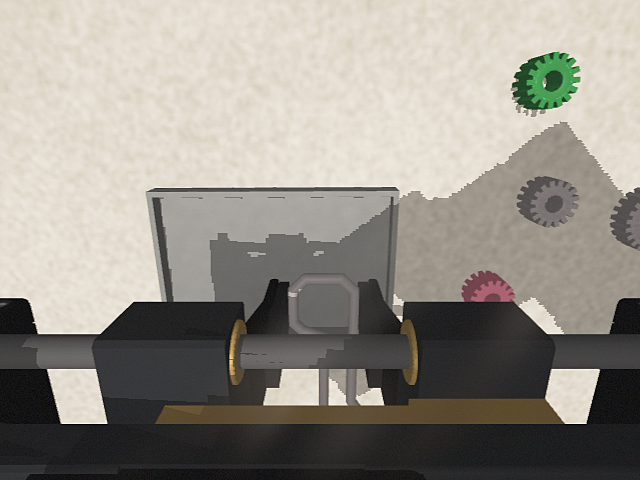

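View pics/t4.png

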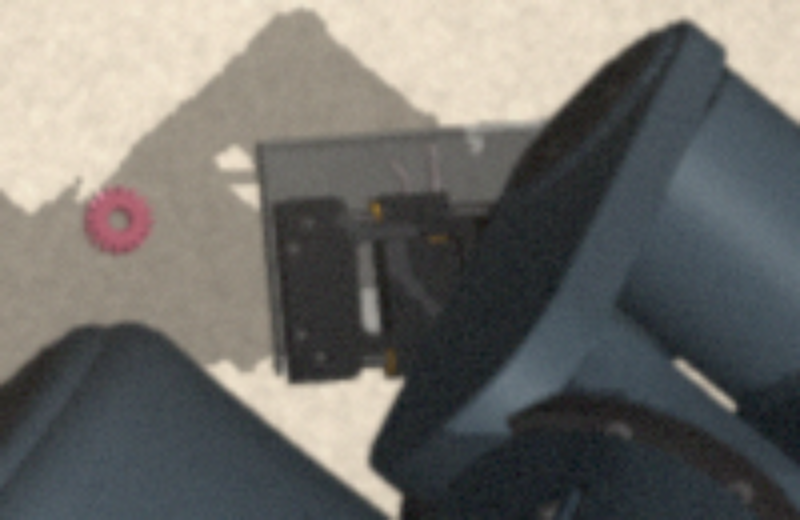

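Request:
{"api": "send_rows", "payload": {
  "steps": [0.025,0,0.001,0.02,0,0.025,0,0.001,0.045,0,0.025,0,0.001,0.07,0,0.025,0,0.001,0.09,0,0.025,0,0.001,0.1,0,0.025,0,0.001,0.106,0,0.025,0,0.001,0.11,0,0.025,0,0.001,0.112,0]
}}

```text
time: 7.82
position: [0.493, -0.2824, 0.0074]
tool_rot: [-0.028, 1.0, -0.0, 0.002]
ft_force: [-0.4, -0.4, -1.0]
grip_width: 0.0317
```

Request:
{"api": "send_rows", "payload": {
  "steps": [0.025,0,0,0,0,0.025,0,0,0,0]
}}

```text
time: 8.07
position: [0.4932, -0.2827, 0.0078]
tool_rot: [-0.028, 1.0, -0.0, 0.002]
ft_force: [0.2, -0.5, -1.3]
grip_width: 0.0319
```

Request:
{"api": "send_rows", "payload": {
  "steps": [0.025,0,0,0.001,0,0.025,0,0,0.002,0,0.034,0,0,0.002,0,0.036,0,0,0.002,0,0.04,0,0,0.002,0,0.045,0,0,0.002,0,0.048,0,0,0.002,0,0.048,0,0,0.002,0]
}}

```text
time: 9.07
position: [0.4933, -0.2827, 0.0057]
tool_rot: [-0.028, 1.0, -0.0, 0.002]
ft_force: [-0.4, -0.3, 0.3]
grip_width: 0.0477
```

Request:
{"api": "send_rows", "payload": {
  "steps": [0.048,0,0,-0.02,0,0.048,0,0,-0.05,0,0.048,0,0,-0.08,0,0.048,0,0,-0.11,0,0.048,0,0,-0.13,0,0.048,0,0,-0.13,0]
}}

```text
time: 9.82
position: [0.4936, -0.2833, 0.1373]
tool_rot: [-0.028, 1.0, -0.002, 0.003]
ft_force: [0.4, 0.2, 0.6]
grip_width: 0.048
```

```bash
python3 - <<'E'
from rig import cams
import cv2,numpy as np
c=cams.camera("wrist");np.savez("w5.npz",**c);cv2.imwrite("pics/w5.png",np.clip(c["color"][:,:,::-1]*1.,0,255).astype(np.uint8))
E
python3 go.py .6698 .0045 .12 73.5
```

```text
t 9.88 pos [ 0.4928 -0.2827  0.1361] jaw 93.2 w 0.0477 F [-0.5 -0.4 -0. ] tilt [ 0.005 -0.002 -1.   ]
shift [-0.1928  0.2768  0.0165] turn 0.344
```

View pics/w5.png

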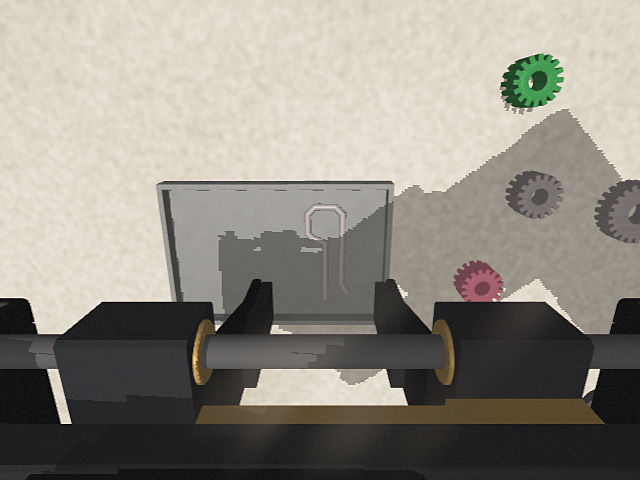

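The clip lies flat inside the tray, at (305–345, 205–300) in the wrist view. Now the large gear.

```bash
python3 go.py .6697 .0045 .12 93.2
```

```text
t 9.88 pos [ 0.4928 -0.2827  0.1361] jaw 93.2 w 0.0477 F [-0.5 -0.4 -0. ] tilt [ 0.005 -0.002 -1.   ]
shift [-0.1927  0.2768  0.0165] turn 0.001
```

Request:
{"api": "send_rows", "payload": {
  "steps": [0.06,-0.02,0.03,0,0,0.078,-0.05,0.07,0,0,0.078,-0.08,0.115,0,0,0.078,-0.11,0.16,0,0,0.078,-0.14,0.2,0,0,0.078,-0.165,0.24,0,0,0.078,-0.185,0.27,0.005,0,0.078,-0.193,0.277,0.01,0]
}}

```text
time: 10.88
position: [0.6697, 0.007, 0.1245]
tool_rot: [-0.03, 1.0, -0.001, 0.001]
ft_force: [-0.5, -0.6, 1.1]
grip_width: 0.0778
```

Request:
{"api": "send_rows", "payload": {
  "steps": [0.078,0,0,0,0,0.078,0,0,0,0]
}}

```text
time: 11.12
position: [0.6686, 0.0058, 0.1236]
tool_rot: [-0.029, 1.0, -0.001, 0.0]
ft_force: [-0.2, 0.6, -0.2]
grip_width: 0.0779
```

```bash
python3 - <<'E'
from rig import cams
import cv2,numpy as np
c=cams.camera("wrist");np.savez("w6.npz",**c);cv2.imwrite("pics/w6.png",np.clip(c["color"][:,:,::-1]*1.,0,255).astype(np.uint8))
E
python3 go.py .6697 .0045 .0255 93.2
```

```text
t 11.18 pos [0.6689 0.0057 0.1241] jaw 93.3 w 0.0778 F [-1.  -0.2  0.9] tilt [ 0.001 -0.001 -1.   ]
shift [-0.0007 -0.0011  0.0986] turn 0.002
```

View pics/w6.png

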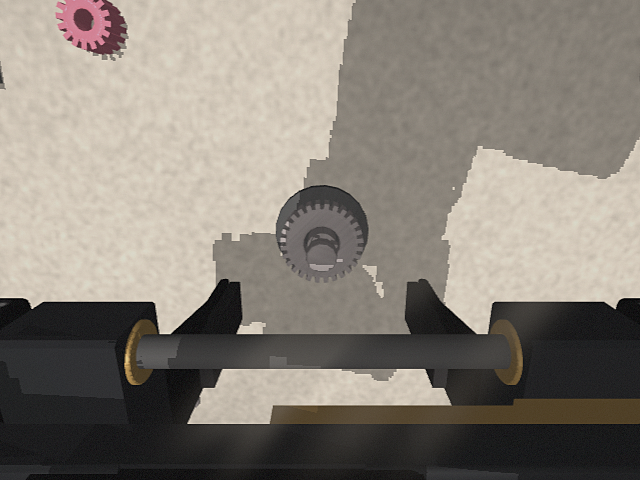

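Run:
```python
from h import *
c=np.load("w6.npz");P=cloud(c)
for lo,hi,n in((.030,.042,"gear"),(.058,.075,"pin")):
    m=(P[...,2]>lo)&(P[...,2]<hi)&(np.hypot(P[...,0]-.67,P[...,1])<.05);q=P[m];print(n,((q.min(0)+q.max(0))/2).round(4),np.ptp(q,axis=0).round(4),len(q))
```

```text
gear [0.6715 0.0047 0.036 ] [0.0586 0.0575 0.0119] 3834
pin [0.6711 0.0046 0.0625] [0.0194 0.0194 0.0089] 784
```

Request:
{"api": "send_rows", "payload": {
  "steps": [0.078,-0.001,-0.001,0.015,0,0.078,-0.001,-0.001,0.035,0,0.078,-0.001,-0.001,0.055,0,0.078,-0.001,-0.001,0.07,0,0.078,-0.001,-0.001,0.082,0,0.078,-0.001,-0.001,0.092,0,0.078,-0.001,-0.001,0.098,0,0.078,-0.001,-0.001,0.0985,0]
}}

```text
time: 12.18
position: [0.6699, 0.0046, 0.0253]
tool_rot: [-0.029, 1.0, -0.001, 0.0]
ft_force: [0.5, 0.4, -0.1]
grip_width: 0.0779
```

```bash
python3 go.py .6697 .0045 .0255 93.2
```

```text
t 12.18 pos [0.6699 0.0046 0.0253] jaw 93.3 w 0.0779 F [ 0.5  0.4 -0.1] tilt [ 0.001 -0.001 -1.   ]
shift [ 0.0003 -0.0001 -0.0002] turn 0.002
```

Request:
{"api": "send_rows", "payload": {
  "steps": [0.06,0,0,0,0,0.05,0,0,0,0,0.05,0,0,0,0,0.05,0,0,0,0,0.05,0,0,0,0],
  "force": 35
}}

```text
time: 12.8
position: [0.6703, 0.0046, 0.0258]
tool_rot: [-0.029, 1.0, -0.001, 0.001]
ft_force: [0.4, 0.7, 2.5]
grip_width: 0.0569
```

Request:
{"api": "send_rows", "payload": {
  "steps": [0.05,0,0,-0.004,0,0.05,0,0,-0.012,0,0.05,0,0,-0.022,0,0.05,0,0,-0.032,0,0.05,0,0,-0.045,0,0.05,0,0,-0.06,0,0.05,0,0,-0.08,0,0.05,0,0,-0.09,0]
}}

```text
time: 13.8
position: [0.6711, 0.0046, 0.1181]
tool_rot: [-0.029, 1.0, -0.001, 0.002]
ft_force: [0.7, 0.3, -1.7]
grip_width: 0.0569
```

```bash
python3 - <<'E'
from rig import cams
import cv2,numpy as np
c=cams.camera("wrist");np.savez("w7.npz",**c);cv2.imwrite("pics/w7.png",np.clip(c["color"][:,:,::-1]*1.,0,255).astype(np.uint8))
c=cams.camera("scene");cv2.imwrite("pics/s7.png",cv2.resize(np.clip(c["color"][180:340,260:460,::-1]*1.5,0,255).astype(np.uint8),None,fx=3.5,fy=3.5))
for n in("top","scene"):
    from h import *
    d=np.load(n+"0.npz");P=cloud(d)
    m=(P[...,2]>.012)&(P[...,2]<.03)&(np.hypot(P[...,0]-.521,P[...,1]-.3)<.1);print(cv2.minEnclosingCircle((P[m][:,:2]*1000).astype(np.float32)))
E
python3 go.py .491 .300 .115 93.2
```

```text
((522.8975219726562, 299.98626708984375), 90.26513671875)
((520.1079711914062, 300.8789978027344), 91.39768981933594)
t 13.90 pos [0.6713 0.0046 0.1179] jaw 93.3 w 0.0569 F [ 1.3  0.2 -1.1] tilt [ 0.005 -0.002 -1.   ]
shift [0.1628 0.3054 0.0014] turn 0.002
```

View pics/w7.png

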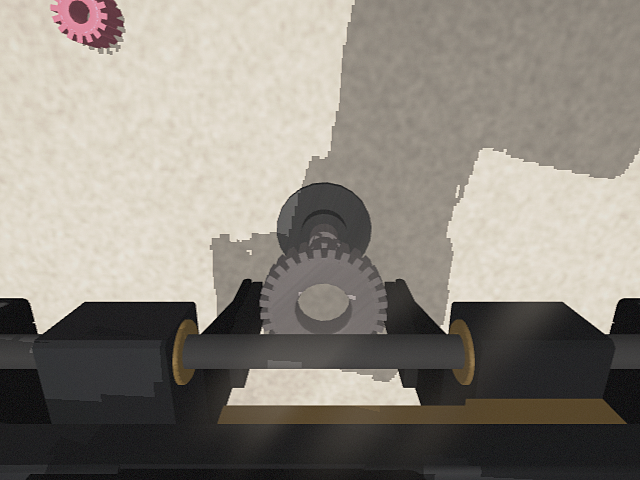

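View pics/s7.png

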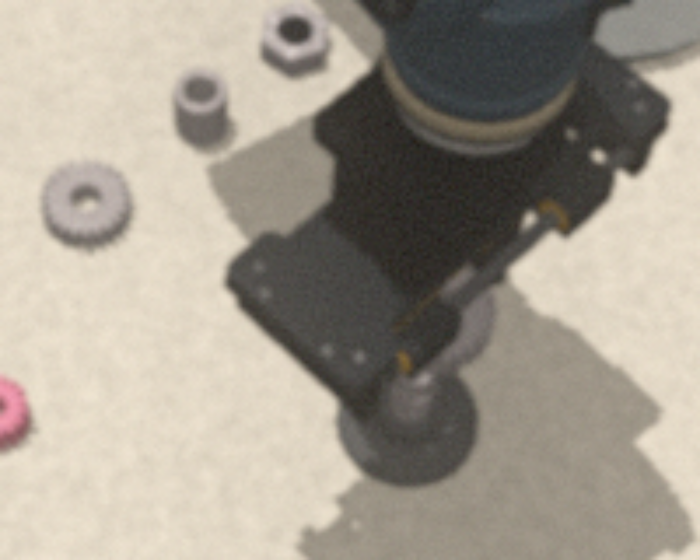

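The wrist view shows the gear level and clear of the pin, with its bore at (325,300). Carry it to the rear half of the dish.

Request:
{"api": "send_rows", "payload": {
  "steps": [0.05,0.015,0.025,0,0,0.05,0.04,0.065,0,0,0.05,0.065,0.115,0,0,0.05,0.09,0.165,0,0,0.05,0.115,0.215,0,0,0.05,0.14,0.26,0,0,0.05,0.155,0.295,0,0,0.05,0.16,0.3055,0,0]
}}

```text
time: 14.9
position: [0.492, 0.302, 0.116]
tool_rot: [-0.031, 1.0, -0.001, 0.002]
ft_force: [0.1, -0.4, -1.9]
grip_width: 0.057
```

Request:
{"api": "send_rows", "payload": {
  "steps": [0.05,0,0,0,0,0.05,0,0,0,0]
}}

```text
time: 15.15
position: [0.4926, 0.3011, 0.1158]
tool_rot: [-0.03, 1.0, -0.001, 0.002]
ft_force: [-0.2, -0.6, -1.9]
grip_width: 0.0572
```

```bash
python3 - <<'E'
from rig import cams
import cv2,numpy as np
c=cams.camera("wrist");np.savez("w8.npz",**c);cv2.imwrite("pics/w8.png",np.clip(c["color"][:,:,::-1]*1.,0,255).astype(np.uint8))
E
python3 go.py .4935 .3004 .008 93.2
```

```text
t 15.20 pos [0.4928 0.3009 0.1159] jaw 93.4 w 0.0567 F [-0.3  0.5 -2.1] tilt [ 0.004 -0.003 -1.   ]
shift [-0.0003 -0.0002  0.1079] turn 0.004
```

View pics/w8.png

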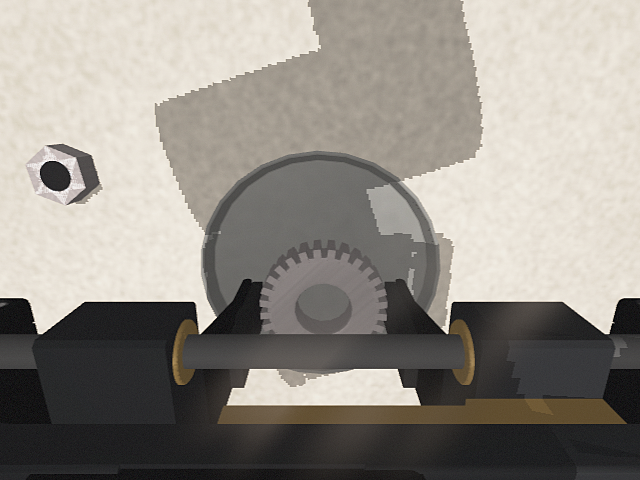

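Request:
{"api": "send_rows", "payload": {
  "steps": [0.05,0,0,0.015,0,0.05,0,0,0.04,0,0.05,0,0,0.065,0,0.05,0,0,0.085,0,0.05,0,0,0.097,0,0.05,0,0,0.103,0,0.05,0,0,0.106,0,0.05,0,0,0.107,0]
}}

```text
time: 16.2
position: [0.4936, 0.3007, 0.0092]
tool_rot: [-0.03, 1.0, -0.001, 0.002]
ft_force: [1.1, 0.1, -1.8]
grip_width: 0.0571
```

Request:
{"api": "send_rows", "payload": {
  "steps": [0.05,0,0,0,0,0.05,0,0,0,0]
}}

```text
time: 16.45
position: [0.494, 0.3009, 0.0098]
tool_rot: [-0.03, 1.0, -0.001, 0.003]
ft_force: [-0.1, -0.1, -2.2]
grip_width: 0.0565
```

Request:
{"api": "send_rows", "payload": {
  "steps": [0.05,0,0,0.001,0,0.05,0,0,0.002,0,0.05,0,0,0.0025,0,0.05,0,0,0.0025,0]
}}

```text
time: 16.95
position: [0.4941, 0.301, 0.0078]
tool_rot: [-0.03, 1.0, -0.001, 0.003]
ft_force: [-1.0, -0.4, 4.1]
grip_width: 0.0565
```

Contact with the floor: the force on z rose from −2 to +4 N. Release and back off.

Request:
{"api": "send_rows", "payload": {
  "steps": [0.059,0,0,0,0,0.062,0,0,0,0,0.066,0,0,0,0,0.07,0,0,0,0,0.07,0,0,-0.01,0,0.07,0,0,-0.04,0,0.07,0,0,-0.08,0,0.07,0,0,-0.11,0]
}}

```text
time: 17.95
position: [0.4938, 0.3014, 0.12]
tool_rot: [-0.03, 1.0, -0.001, 0.004]
ft_force: [-0.1, 0.9, 0.0]
grip_width: 0.0701
```

```bash
python3 - <<'E'
from rig import cams
import cv2,numpy as np
c=cams.camera("wrist");np.savez("w9.npz",**c);cv2.imwrite("pics/w9.png",np.clip(c["color"][:,:,::-1]*1.,0,255).astype(np.uint8))
from h import *
P=cloud(c);m=(P[...,2]>.013)&(np.hypot(P[...,0]-.4945,P[...,1]-.301)<.034)&(P[...,2]<.03);q=P[m];print(((q.min(0)+q.max(0))/2).round(4),np.ptp(q,axis=0).round(4),np.median(q[:,2]))
A=np.c_[q[:,:2]-q[:,:2].mean(0),np.ones(len(q))];print("slope",np.linalg.lstsq(A,q[:,2],rcond=None)[0].round(3))
E
python3 go.py .459 -.1235 .13 93.2
```

```text
[0.4953 0.3011 0.0173] [0.0581 0.0576 0.0086] 0.019099661337004303
slope [0.005 0.001 0.019]
t 18.00 pos [0.496  0.3023 0.1236] jaw 93.5 w 0.0700 F [-0.3  0.3  2.2] tilt [ 0.014  0.001 -1.   ]
shift [ 0.0624 -0.4228 -0.0075] turn 0.004
```

View pics/w9.png

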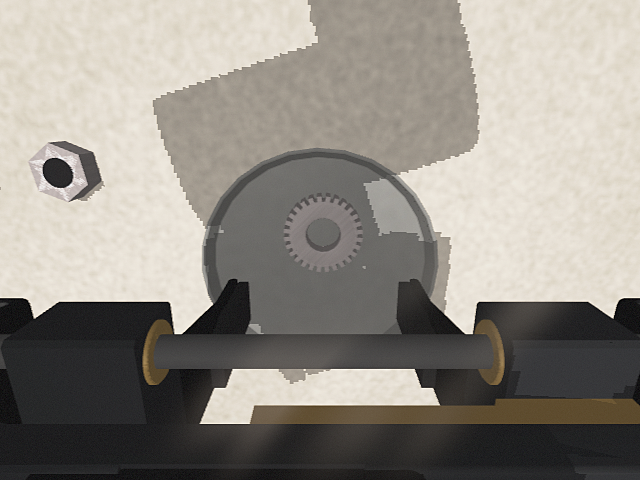

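The gear lies flat on the dish floor at (322,233) in the wrist view, position (0.495, 0.301). Next, the pinion.

Request:
{"api": "send_rows", "payload": {
  "steps": [0.05,0.008,-0.03,0,0,0.05,0.018,-0.085,0,0,0.05,0.028,-0.145,0,0,0.05,0.036,-0.205,0,0,0.05,0.044,-0.265,0,0,0.05,0.052,-0.325,0,0,0.05,0.06,-0.38,0,0,0.05,0.0625,-0.415,0,0]
}}

```text
time: 19.0
position: [0.4584, -0.1184, 0.123]
tool_rot: [-0.029, 1.0, 0.0, 0.008]
ft_force: [0.5, 0.4, 1.0]
grip_width: 0.0501
```

Request:
{"api": "send_rows", "payload": {
  "steps": [0.05,0,-0.004,0,0,0.05,0,-0.004,0,0]
}}

```text
time: 19.25
position: [0.4584, -0.1221, 0.1232]
tool_rot: [-0.028, 1.0, 0.0, 0.008]
ft_force: [-0.1, -0.8, -0.2]
grip_width: 0.0502
```

```bash
python3 - <<'E'
from rig import cams
import cv2,numpy as np
c=cams.camera("wrist");np.savez("w10.npz",**c);cv2.imwrite("pics/w10.png",np.clip(c["color"][:,:,::-1]*1.,0,255).astype(np.uint8))
from h import *
P=cloud(c)
for n,x,y,r in(("pinion",.459,-.1235,.03),("mid",.468,-.042,.03)):
    m=(P[...,2]>.012)&(np.hypot(P[...,0]-x,P[...,1]-y)<r)&(P[...,2]<.03);q=P[m];print(n,((q.min(0)+q.max(0))/2).round(4),np.ptp(q,axis=0).round(4),np.median(q[:,2]))
E
python3 go.py .459 -.1235 .004 93.2
```

```text
pinion [ 0.4604 -0.123   0.0177] [0.0342 0.034  0.0113] 0.020943938610725243
mid [ 0.4697 -0.0414  0.0158] [0.0487 0.0485 0.0075] 0.017094820905431796
t 19.30 pos [ 0.4582 -0.1214  0.1231] jaw 93.3 w 0.0496 F [-0.4  0.7  0.7] tilt [ 0.015  0.001 -1.   ]
shift [ 0.0011 -0.0022  0.119 ] turn 0.002
```

View pics/w10.png

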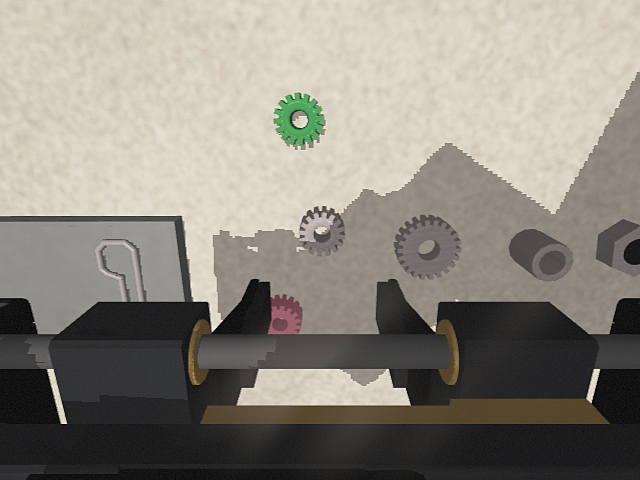

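Request:
{"api": "send_rows", "payload": {
  "steps": [0.05,0,-0.002,0.02,0,0.05,0,-0.002,0.045,0,0.05,0,-0.002,0.07,0,0.05,0,-0.002,0.092,0,0.05,0,-0.002,0.106,0,0.05,0,-0.002,0.114,0,0.05,0,-0.002,0.118,0,0.05,0,-0.002,0.1185,0]
}}

```text
time: 20.3
position: [0.4602, -0.1232, 0.0047]
tool_rot: [-0.029, 1.0, 0.0, 0.008]
ft_force: [1.3, -0.2, -0.3]
grip_width: 0.0502
```

```bash
python3 go.py .46 -.1231 .004 93.2
```

```text
t 20.30 pos [ 0.4602 -0.1232  0.0047] jaw 93.3 w 0.0502 F [ 1.3 -0.2 -0.3] tilt [ 0.015  0.001 -1.   ]
shift [0.0002 0.0001 0.0007] turn 0.002
```

Request:
{"api": "send_rows", "payload": {
  "steps": [0.03,0,0,0,0,0.025,0,0,0,0,0.025,0,0,0,0,0.025,0,0,0,0,0.025,0,0,0,0],
  "force": 25
}}

```text
time: 20.92
position: [0.4604, -0.1234, 0.0051]
tool_rot: [-0.029, 1.0, 0.0, 0.008]
ft_force: [-0.1, 0.1, 5.6]
grip_width: 0.0336
```

Request:
{"api": "send_rows", "payload": {
  "steps": [0.025,0,0,-0.01,0,0.025,0,0,-0.03,0,0.025,0,0,-0.055,0,0.025,0,0,-0.08,0,0.025,0,0,-0.1,0,0.025,0,0,-0.11,0,0.025,0,0,-0.11,0,0.025,0,0,-0.11,0]
}}

```text
time: 21.92
position: [0.4582, -0.1232, 0.1145]
tool_rot: [-0.029, 1.0, 0.0, 0.007]
ft_force: [1.0, 1.7, -1.1]
grip_width: 0.0333
```

```bash
python3 go.py .562 .3005 .115 93.2
```

```text
t 21.93 pos [ 0.4582 -0.1232  0.1145] jaw 93.3 w 0.0333 F [ 1.   1.7 -1.1] tilt [ 0.014  0.001 -1.   ]
shift [-0.1283  0.4169  0.0016] turn 0.002
```

Request:
{"api": "send_rows", "payload": {
  "steps": [0.025,-0.008,0.025,0,0,0.025,-0.024,0.08,0,0,0.025,-0.042,0.138,0,0,0.025,-0.06,0.196,0,0,0.025,-0.08,0.255,0,0,0.025,-0.1,0.315,0,0,0.025,-0.115,0.365,0,0,0.025,-0.123,0.4,0,0]
}}

```text
time: 22.92
position: [0.5574, 0.2858, 0.115]
tool_rot: [-0.03, 1.0, 0.0, 0.006]
ft_force: [-0.2, -1.2, -0.9]
grip_width: 0.0337
```

Request:
{"api": "send_rows", "payload": {
  "steps": [0.025,-0.004,0.01,0,0,0.025,-0.004,0.01,0,0,0.025,-0.004,0.01,0,0]
}}

```text
time: 23.3
position: [0.5602, 0.2944, 0.1144]
tool_rot: [-0.029, 1.0, -0.0, 0.006]
ft_force: [-0.1, -0.2, -1.1]
grip_width: 0.0333
```

```bash
python3 - <<'E'
from rig import cams
import cv2,numpy as np
c=cams.camera("wrist");np.savez("w11.npz",**c);cv2.imwrite("pics/w11.png",np.clip(c["color"][:,:,::-1]*1.,0,255).astype(np.uint8))
E
python3 go.py .5625 .3005 .0095 93.2
```

```text
t 23.35 pos [0.5604 0.2943 0.1147] jaw 93.3 w 0.0334 F [-0.2 -1.4 -0.5] tilt [ 0.011  0.    -1.   ]
shift [-0.0012  0.0061  0.1052] turn 0.003
```

View pics/w11.png

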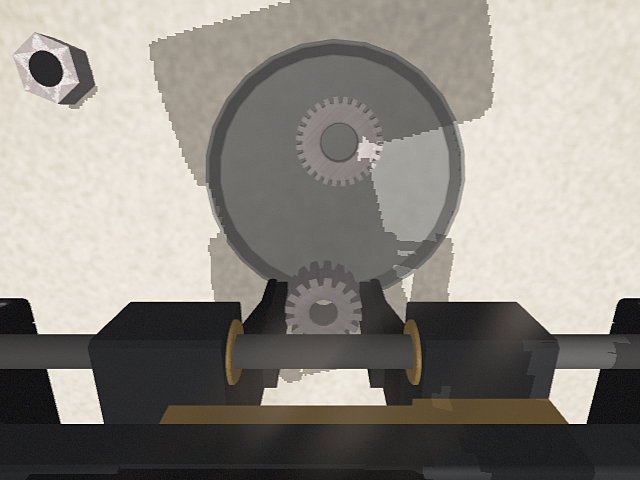

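Request:
{"api": "send_rows", "payload": {
  "steps": [0.025,0,0.006,0.015,0,0.025,0,0.006,0.04,0,0.025,0,0.006,0.065,0,0.025,0,0.006,0.085,0,0.025,0,0.006,0.096,0,0.025,0,0.006,0.101,0,0.025,0,0.006,0.103,0,0.025,0,0.006,0.103,0]
}}

```text
time: 24.35
position: [0.5617, 0.3005, 0.0123]
tool_rot: [-0.029, 1.0, 0.0, 0.006]
ft_force: [-0.8, 0.6, -0.8]
grip_width: 0.0334
```

Request:
{"api": "send_rows", "payload": {
  "steps": [0.025,0,0,0.001,0,0.025,0,0,0.0015,0,0.025,0,0,0.002,0]
}}

```text
time: 24.72
position: [0.5618, 0.3006, 0.0104]
tool_rot: [-0.029, 1.0, 0.0, 0.006]
ft_force: [-0.2, -0.6, -0.9]
grip_width: 0.0338
```

Request:
{"api": "send_rows", "payload": {
  "steps": [0.025,0,0,0.001,0,0.025,0,0,0.0015,0,0.025,0,0,0.002,0]
}}

```text
time: 25.1
position: [0.5618, 0.3006, 0.0091]
tool_rot: [-0.029, 1.0, 0.0, 0.006]
ft_force: [-2.0, -1.0, 6.0]
grip_width: 0.0334
```

Floor contact again (+6 N). Release and lift, letting the arm settle at the end.

Request:
{"api": "send_rows", "payload": {
  "steps": [0.036,0,0,0,0,0.04,0,0,0,0,0.045,0,0,0,0,0.048,0,0,-0.01,0,0.048,0,0,-0.04,0,0.048,0,0,-0.08,0,0.048,0,0,-0.11,0,0.048,0,0,-0.11,0]
}}

```text
time: 26.1
position: [0.5625, 0.3013, 0.1225]
tool_rot: [-0.029, 1.0, 0.001, 0.01]
ft_force: [0.0, 0.8, -0.2]
grip_width: 0.0478
```

Request:
{"api": "send_rows", "payload": {
  "steps": [0.048,0,0,0,0,0.048,0,0,0,0]
}}

```text
time: 26.35
position: [0.5619, 0.301, 0.1215]
tool_rot: [-0.029, 1.0, 0.001, 0.009]
ft_force: [-0.7, -0.5, -0.4]
grip_width: 0.0479
```

```bash
python3 - <<'E'
from rig import cams
import cv2,numpy as np
c=cams.camera("wrist");np.savez("w12.npz",**c);cv2.imwrite("pics/w12.png",np.clip(c["color"][:,:,::-1]*1.,0,255).astype(np.uint8))
from h import *
P=cloud(c)
for n,x,y,r in(("gear",.4953,.301,.034),("pinion",.562,.3,.024)):
    m=(P[...,2]>.014)&(np.hypot(P[...,0]-x,P[...,1]-y)<r)&(P[...,2]<.035);q=P[m];print(n,((q.min(0)+q.max(0))/2).round(4),np.ptp(q,axis=0).round(4),np.median(q[:,2]))
E
python3 go.py .466 .0408 .13 93.2
```

```text
gear [0.4954 0.3011 0.0179] [0.0577 0.0575 0.0078] 0.019159657304961275
pinion [0.5617 0.3005 0.0208] [0.034  0.0339 0.0136] 0.02493061025665433
t 26.40 pos [0.5618 0.301  0.1213] jaw 93.4 w 0.0481 F [-0.2  0.6  0.4] tilt [ 0.017  0.002 -1.   ]
shift [ 0.1107 -0.2541 -0.0109] turn 0.003
```

View pics/w12.png

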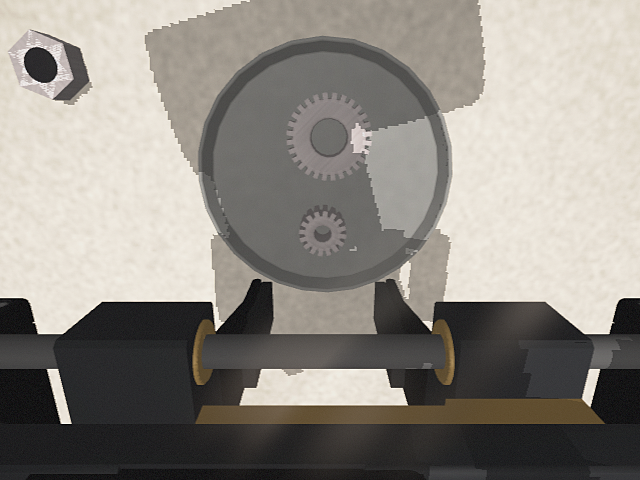

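Gear and pinion both sit on the dish floor, at (329,137) and (322,232), with tops at 19 and 25 mm. Next, the bush.

Request:
{"api": "send_rows", "payload": {
  "steps": [0.048,0.01,-0.025,0,0,0.048,0.03,-0.065,0,0,0.048,0.05,-0.11,0,0,0.048,0.07,-0.155,0,0,0.048,0.088,-0.2,0,0,0.048,0.103,-0.235,0,0,0.048,0.11,-0.253,0,0,0.048,0.11,-0.254,0,0]
}}

```text
time: 27.4
position: [0.4662, 0.0401, 0.1185]
tool_rot: [-0.028, 1.0, 0.001, 0.008]
ft_force: [-0.1, -1.1, 0.5]
grip_width: 0.048
```

Request:
{"api": "send_rows", "payload": {
  "steps": [0.048,0,0,0,0,0.048,0,0,0,0]
}}

```text
time: 27.65
position: [0.4665, 0.0408, 0.1183]
tool_rot: [-0.029, 1.0, 0.001, 0.008]
ft_force: [0.2, -0.3, 0.3]
grip_width: 0.0483
```

```bash
python3 - <<'E'
from rig import cams
import cv2,numpy as np
c=cams.camera("wrist");np.savez("w13.npz",**c);cv2.imwrite("pics/w13.png",np.clip(c["color"][:,:,::-1]*1.,0,255).astype(np.uint8))
from h import *
P=cloud(c)
m=(P[...,2]>.033)&(np.hypot(P[...,0]-.466,P[...,1]-.041)<.03)&(P[...,2]<.05);q=P[m];print(((q.min(0)+q.max(0))/2).round(4),np.ptp(q,axis=0).round(4),np.median(q[:,2]))
E
python3 go.py .466 .0407 .006 93.2
```

```text
[0.4667 0.041  0.0361] [0.0296 0.0293 0.0063] 0.03683850868806271
t 27.70 pos [0.4665 0.0408 0.1183] jaw 93.3 w 0.0481 F [-0.3  0.6  1. ] tilt [ 0.016  0.003 -1.   ]
shift [ 0.0022 -0.0003  0.1123] turn 0.001
```

View pics/w13.png

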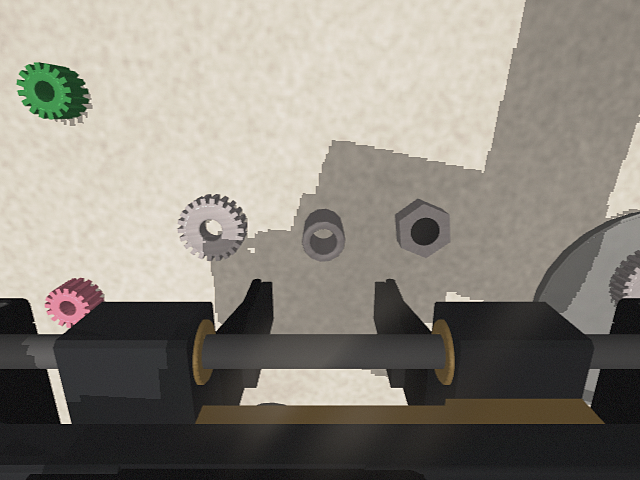

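Request:
{"api": "send_rows", "payload": {
  "steps": [0.048,0.0015,0,0.02,0,0.048,0.0015,0,0.045,0,0.048,0.0015,0,0.065,0,0.048,0.0015,0,0.085,0,0.048,0.0015,0,0.1,0,0.048,0.0015,0,0.108,0,0.048,0.0015,0,0.112,0,0.048,0.0015,0,0.112,0]
}}

```text
time: 28.7
position: [0.4668, 0.0411, 0.0064]
tool_rot: [-0.029, 1.0, 0.001, 0.008]
ft_force: [-0.6, 0.2, -0.3]
grip_width: 0.0481
```

Request:
{"api": "send_rows", "payload": {
  "steps": [0.025,0,0,0,0,0.022,0,0,0,0,0.022,0,0,0,0,0.022,0,0,0,0,0.022,0,0,0,0],
  "force": 25
}}

```text
time: 29.32
position: [0.4671, 0.041, 0.0067]
tool_rot: [-0.029, 1.0, 0.001, 0.008]
ft_force: [-0.1, -0.5, 5.0]
grip_width: 0.0288
```

Request:
{"api": "send_rows", "payload": {
  "steps": [0.022,0,0,-0.01,0,0.022,0,0,-0.03,0,0.022,0,0,-0.055,0,0.022,0,0,-0.08,0,0.022,0,0,-0.1,0,0.022,0,0,-0.11,0,0.022,0,0,-0.11,0,0.022,0,0,-0.11,0]
}}

```text
time: 30.32
position: [0.4647, 0.0408, 0.1161]
tool_rot: [-0.029, 1.0, 0.001, 0.008]
ft_force: [-0.0, -1.2, -0.3]
grip_width: 0.0292
```

```bash
python3 - <<'E'
import numpy as np
a=np.radians(3.4);c=np.array([.5215,-.3187])
print(c-.043*np.array([-np.sin(a),np.cos(a)]))
from h import *
P=cloud(np.load("w5.npz"))
m=(P[...,2]>.0065)&(P[...,2]<.013)&(np.abs(P[...,0]-.51)<.05)&(np.abs(P[...,1]+.282)<.03);q=P[m];print("clip",q.min(0),q.max(0))
E
python3 go.py .524 -.3616 .115 93.4
```

```text
[ 0.52405017 -0.36162431]
clip [ 0.46012662 -0.31175443  0.00650122] [ 0.55989189 -0.25232993  0.01299784]
t 30.32 pos [0.4647 0.0408 0.1161] jaw 93.3 w 0.0292 F [-0.  -1.2 -0.3] tilt [ 0.015  0.003 -1.   ]
shift [-0.0362 -0.4052  0.0009] turn -0.002
```

Request:
{"api": "send_rows", "payload": {
  "steps": [0.022,-0.003,-0.025,0,0,0.022,-0.008,-0.08,0,0,0.022,-0.013,-0.138,0,0,0.022,-0.018,-0.196,0,0,0.022,-0.023,-0.255,0,0,0.022,-0.028,-0.315,0,0,0.022,-0.033,-0.365,0,0,0.022,-0.036,-0.395,0,0]
}}

```text
time: 31.32
position: [0.5228, -0.3543, 0.1144]
tool_rot: [-0.027, 1.0, 0.001, 0.007]
ft_force: [0.3, 0.2, -2.3]
grip_width: 0.0292
```

Request:
{"api": "send_rows", "payload": {
  "steps": [0.022,0,-0.006,0,0,0.022,0,-0.006,0,0,0.022,0,-0.006,0,0]
}}

```text
time: 31.7
position: [0.5226, -0.358, 0.1138]
tool_rot: [-0.028, 1.0, 0.003, 0.006]
ft_force: [-0.4, -0.2, -1.5]
grip_width: 0.0294
```

```bash
python3 - <<'E'
from rig import cams
import cv2,numpy as np
c=cams.camera("wrist");np.savez("w14.npz",**c);cv2.imwrite("pics/w14.png",np.clip(c["color"][:,:,::-1]*1.,0,255).astype(np.uint8))
E
python3 go.py .524 -.3616 .012 93.4
```

```text
t 31.75 pos [ 0.5228 -0.3582  0.114 ] jaw 93.2 w 0.0292 F [-0.4  0.  -1.4] tilt [ 0.013  0.005 -1.   ]
shift [ 0.0004 -0.0039  0.102 ] turn -0.003
```

View pics/w14.png

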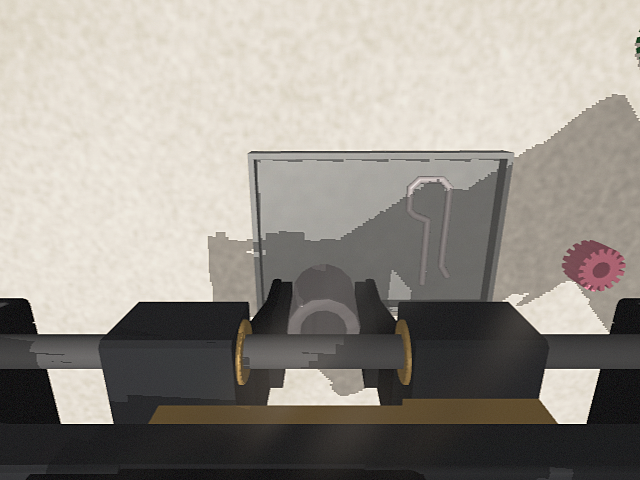

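Request:
{"api": "send_rows", "payload": {
  "steps": [0.022,0,-0.004,0.015,0,0.022,0,-0.004,0.04,0,0.022,0,-0.004,0.065,0,0.022,0,-0.004,0.083,0,0.022,0,-0.004,0.094,0,0.022,0,-0.004,0.099,0,0.022,0,-0.004,0.101,0,0.022,0,-0.004,0.101,0]
}}

```text
time: 32.75
position: [0.5247, -0.3621, 0.0136]
tool_rot: [-0.028, 1.0, 0.002, 0.007]
ft_force: [0.1, 0.4, -2.0]
grip_width: 0.0294
```

Request:
{"api": "send_rows", "payload": {
  "steps": [0.022,0,0,0.001,0,0.022,0,0,0.0015,0,0.022,0,0,0.002,0]
}}

```text
time: 33.12
position: [0.5248, -0.3621, 0.0118]
tool_rot: [-0.028, 1.0, 0.002, 0.007]
ft_force: [0.2, -0.3, -1.1]
grip_width: 0.0292
```

Request:
{"api": "send_rows", "payload": {
  "steps": [0.022,0,0,0.001,0,0.022,0,0,0.0015,0,0.022,0,0,0.0018,0]
}}

```text
time: 33.5
position: [0.5248, -0.3622, 0.0108]
tool_rot: [-0.028, 1.0, 0.002, 0.007]
ft_force: [-1.3, 1.3, 6.2]
grip_width: 0.0289
```

Request:
{"api": "send_rows", "payload": {
  "steps": [0.032,0,0,0,0,0.036,0,0,0,0,0.04,0,0,0,0,0.044,0,0,-0.003,0,0.044,0,0,-0.02,0,0.044,0,0,-0.05,0,0.044,0,0,-0.09,0,0.044,0,0,-0.12,0]
}}

```text
time: 34.5
position: [0.5237, -0.3632, 0.1338]
tool_rot: [-0.028, 1.0, 0.0, 0.008]
ft_force: [-0.1, -0.2, 0.3]
grip_width: 0.0439
```

Request:
{"api": "send_rows", "payload": {
  "steps": [0.044,0.04,0.04,-0.02,0,0.044,0.08,0.09,-0.04,0,0.044,0.12,0.14,-0.06,0,0.044,0.16,0.19,-0.08,0,0.044,0.17,0.24,-0.08,0,0.044,0.17,0.29,-0.08,0,0.044,0.17,0.34,-0.08,0,0.044,0.17,0.36,-0.08,0]
}}

```text
time: 35.5
position: [0.3312, -0.0112, 0.2122]
tool_rot: [-0.029, 1.0, 0.0, 0.009]
ft_force: [0.9, -0.8, 0.4]
grip_width: 0.044
```

```bash
python3 - <<'E'
from rig import cams
import cv2,numpy as np
from h import *
for n in("top","scene"):
    c=cams.camera(n);np.savez(n+"9.npz",**c);cv2.imwrite(f"pics/{n}9.png",np.clip(c["color"][:,:,::-1]*1.4,0,255).astype(np.uint8))
E
python3 go.py
```

```text
t 35.60 pos [ 0.3316 -0.0118  0.2121] jaw 93.5 w 0.0438 F [ 0.1 -0.5 -0.1] tilt [ 0.017  0.001 -1.   ]
```

View pics/top9.png

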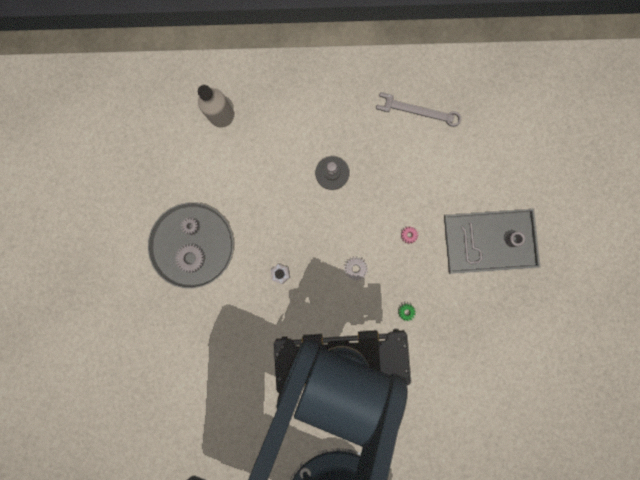

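View pics/scene9.png

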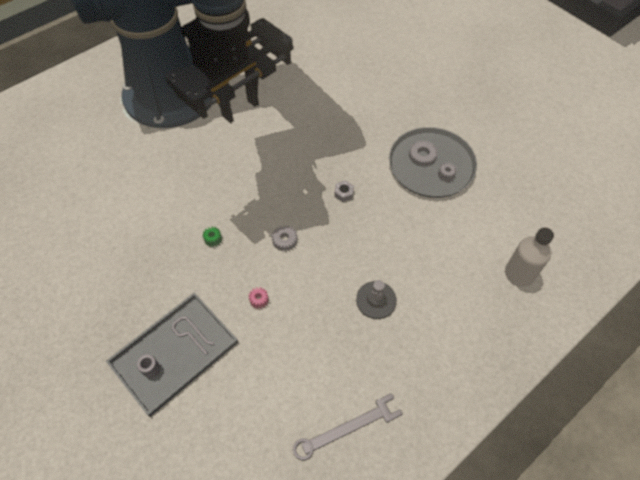

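Both views show the kits complete. In the top view the gear is at (189,258), the pinion at (190,226), the clip at (471,243) and the bush at (515,239); the midgear and nut haven't moved. I'll do one numeric check before handing in.

```bash
python3 - <<'E'
from h import *
a=np.radians(3.4);R=np.array([[np.cos(a),np.sin(a)],[-np.sin(a),np.cos(a)]]);tc=np.array([.5215,-.3187]);dc=np.array([.5215,.3004])
for n in("top","scene"):
    c=np.load(n+"9.npz");P=cloud(c)
    def f(x,y,r,lo,hi):
        m=(P[...,2]>lo)&(P[...,2]<hi)&(np.hypot(P[...,0]-x,P[...,1]-y)<r);q=P[m];t=np.percentile(q[:,2],90);return (q[q[:,2]>t-.006].min(0)+q[q[:,2]>t-.006].max(0))[:2]/2,t
    g,z=f(.4953,.301,.034,.013,.03);print(n,"gear r",np.linalg.norm(g-dc).round(4),z.round(4))
    g,z=f(.5617,.3005,.022,.014,.035);print("pinion r",np.linalg.norm(g-dc).round(4),z.round(4))
    g,z=f(.525,-.362,.025,.015,.06);print("bush tray",(R@(g-tc)).round(4),"top z",z.round(4))
    for k,x,y in(("mid",.4685,-.0418),("nut",.46,.1135)):
        g,z=f(x,y,.035,.010,.03);print(k,g.round(4))
    q=P[(np.abs(P[...,0]-.52)<.05)&(np.abs(P[...,1]+.282)<.02)];print("clip max z",np.percentile(q[:,2],[50,99,100]).round(4))
E
python3 -c "
from rig import hand_in,robot
import numpy as np
print(robot.get_obs()['joint_velocities'].round(3));print(hand_in())"
```

```text
top gear r 0.0263 0.0213
pinion r 0.0401 0.0272
bush tray [ 0.0004 -0.0433] top z 0.0429
mid [ 0.4695 -0.0419]
nut [0.4601 0.1135]
clip max z [0.006  0.0128 0.0147]
scene gear r 0.03 0.02
pinion r 0.0369 0.0256
bush tray [-0.001  -0.0432] top z 0.0406
mid [ 0.4674 -0.0418]
nut [0.4586 0.1129]
clip max z [0.0046 0.0114 0.0128]
[-0.052  0.022 -0.029 -0.019 -0.021 -0.034]
the job is handed in; nothing more can be done
None
```

Both kits are made up and the job was handed in at about 36 s of the 93 s allowed; `hand_in()` gives no verdict.

**What I did:** I drew the clip about 68 mm out of the pin along its axis while the large gear stayed on the post. The clip went flat into the tray, then the gear and pinion into the dish, and the bush upright into the tray beside the clip.

**Last checks, from the top and scene cameras:**

| Part | Result | Limit |
|---|---|---|
| Large gear | 26–30 mm from the dish centre, top at 20–21 mm | 62 mm |
| Pinion | 37–40 mm from the dish centre, top at 26–27 mm | 74 mm |
| Bush | tray position (0, −43) mm, top at 41–43 mm | ±45 mm in x, ±75 mm in y |
| Clip | flat inside the tray, highest reading 13–15 mm including noise | inside the tray, origin below 12 mm |
| Midgear and nut | within about 1 mm of where they started | 30 mm |

- **Disagreement:** the two cameras differ by 1–4 mm, and their heights read 1–3 mm high. The bench itself reads up to 1 mm high, so I put that down to calibration and noise.
- **Clip yaw:** my first estimate from the far cameras was about 6° off. I corrected it with the wrist camera before gripping.
- **Tool tilt:** the tool picked up about 0.017 rad of tilt along the way. The pinion and bush were set down at no more than about that tilt, against the 0.12 rad limit.
- **Arm at hand-in:** the arm was still settling slightly (joint speeds up to about 0.05 rad/s), with the tool more than 0.2 m above the bench and touching nothing.

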